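Hold the printing block in register over its card

ROBOT

A 6-joint arm with a two-finger parallel gripper is mounted at the origin on the work surface. World frame = base frame: x ahead of the robot, y to its left, z up, the work surface at z = 0. Lengths are in mm, angles in rad, forces in N, time in s.
With the tool pointing down it reaches from about 300 to 750 mm from the base axis. Payload 8.5 kg.
Tool frame: the origin (TCP) lies midway between the tips of the shut fingers; the grasp point (between the pads) lies 19 mm behind it; z points along the fingers, y is the line along which they close (so a half turn about z gives the same grasp; the last joint's range is limited). The gripper opens to 88 mm and grips with 3 to 60 N. Pads are 18 mm wide; open, the fingers measure 123 mm over their backs; the gripper's body (75 mm by 187 mm) begins 45 mm behind the grasp point.
Start: joints at [-1.341, 0.381, 1.297, -0, 1.464, -0.215], TCP at [236.644, -496.467, 238.748] pointing down, gripper open.
Joint ranges: [-3.11, 3.11], [-0.89, 2.33], [0.22, 2.48], [-1.42, 4.56], [0.17, 2.85], [-2.88, 2.88]. Speed limits (rad/s): [2.39, 2.39, 3.14, 3.14, 3.14, 3.14].

INTERFACE

Orientations are given as a unit quaternion [x, y, z, w].
In Python, from rig import sensors, camera, calibration, env gives the robot as it stands.
- The arm moves only by the tool jog_arm, never from a script. Its argument "targets" is a list of rows, each an object of numbers: "tx", "ty", "tz": the shift along the tool's x, y, z in cm; "wx", "wy", "wz": the turn, a rotation vector about the tool's x, y, z in degrees; "gripper": the gripper's target within -1 to 1 (shut at 1, half-way at 0, fully open at -1). In form: [{"tx": .., "ty": .., "tz": .., "wx": .., "wy": .., "wz": .., "gripper": ..}, ...]. A call has 1 to 10 rows; each row shifts and turns the commanded pose from where the row before left it, along the tool's axes as they then stand; what a row does not reach is not made up. A row lasts 1/10 s, in which the tool goes at most 50 mm and 8.59 degrees, less where a joint would pass 70% of its speed; a pose out of reach is approached as far as the arm can. A call with a gripper value outside its range is refused whole. The fingers move at their own pace and stop on an object; "grip_force" is the grip in N (left out, the last holds). Time passes only in rows, so rows that do not move let the fingers close. It gives the time, the measured TCP pose, the force, the opening and the grip force at its end, in the units of the state.
- sensors.get_obs(): the state, without advancing time (a new reading comes with each control period).
- camera(name): name is "scene" or "top"; returns (picture, depth): 400x640x3 uint8, blue, green, red; 400x640 float32, mm along the optical axis (not along the pixel's ray), 0 where there is no reading.
- calibration(name): a dict with "intrinsics" (3x3 intrinsics, pixels), "origin" and "attitude" of the camera in the world. Camera axes: x right, y up, looking along -z (the intrinsics and any distortion apply to the point x, -y, -z); pixel columns grow to the right and rows downward; lengths in mm; the calibration is good to about 2 mm. A picture is of the moment at which its call begins. calibration takes no time and is no camera call.
- env.hand_in(): hands the job in; it is judged then, once.
The state is a dict: "time_s": time; "joints": joint angles; "dq": joint speeds; "effort": joint torques, N m; "eef_pos": TCP position; "tool_rot": TCP orientation; "force": force on the tool from outside, world axes, zero at the start; "ft_torque": the same for the moment, N m; "width": finger opening in mm; "finger_force": force on a finger pad.
Only numpy, scipy, OpenCV 4.12 (cv2) and the standard library are available. Lean on these libraries where they do the work, as an engineer would, in place of code of your own. Each camera call takes 0.05 s, during which the arm holds its last target. There are 200 camera calls.

TASK

Take the oblong printing block by its handle, slide it out from under the ledges of its wooden storage slide, and lift it over the brush rack to the registration frame with the oblong pocket (not the square one). Finish holding it level and still, centred and square over the card in that pocket (either way round), its printing face about one centimetre above the card; do not put it down or let go, and never let it touch either frame. Leave the spare square block and the jar where they are.

Things in the scene. Friction and masses are not known exactly. Their poses are not given: they have to be found in the camera images.
- block: oblong printing block, loose, 0.18-0.35 kg, starts in the slide, lengthwise, handle up through the slot. Wooden slab with rubber underside, 96 (x) x 60 (y) x 20 mm; neck 40 x 16 mm above it; on that the handle, a wooden bar 64 mm long (x), 24 mm wide (y), 54 to 88 mm above the underside, centred over the slab. Origin: centre of the underside; z up
- slide: fixed plywood slide 250 (x) x 86 (y) mm; origin centre of underside. Floor 8 mm thick. For x = -15 to 115 mm it has side walls (channel 66 mm wide), ledges 34 to 42 mm above the table with a 38 mm slot between them, and an end wall at x = 115 mm. The rest is open floor. The block comes out only along -x (roughly towards the robot); it can be lifted once its centre is past x = -63 mm
- slide_exit (a point): point on the slide's floor (8 mm above the table), on its midline at x = -70 mm: a block centred here is just clear of the ledges
- brush_rack: fixed wooden rack of upright brushes between the slide and the frames, 322 mm (x) x 46 mm (y); shelf at 90 mm, brush handles up to 127 mm above the table; origin centre of its underside
- oblong_frame: fixed registration frame with the oblong pocket: outside 132 mm (x) x 96 mm (y), 16 mm tall; pocket 108 mm (x) x 72 mm (y), 8 mm deep, a card on its floor; the block's long side goes along x of the frame. Origin centre of its underside
- oblong_frame_card (a point): centre of the card's upper face in the oblong pocket, 8 mm above the table
- square_frame: the other fixed frame, of the same height, with a square pocket 84 x 84 mm, outside 108 x 108 mm: not the target. Origin centre of its underside
- square_block: loose bystander: printing block like the oblong one but with a square 70 x 70 mm face; same handle; 88 mm tall; origin centre of its underside
- jar: loose bystander: closed glass jar, diameter 60 mm, 85 mm tall; origin centre of its underside
Not all that is in view belongs to the job. What is shaped like the block but turquoise is not meant. Leave any red look-alike of the oblong_frame alone.

How it is judged (in metres and radians):
On the way, in this order (a step that is already met when the one before it is completed fails the run):
1. the block has been slid out from under the ledges (x of block in the frame of slide below -0.063 m).
2. the block passes over the brush rack, above the brushes (height (world z) of block above 0.128 m and y of block in the frame of brush_rack between -0.1 and 0.1 m and x of block in the frame of brush_rack between -0.25 and 0.25 m).
At the end, for the whole second after the job is handed in: The block is held in the fingers, at rest and touching no frame: centre within 8 mm of the card's centre, long sides within 0.10 rad of the pocket's (either way round), level within 0.08 rad, printing face 3 to 22 mm above the card (horizontal distance between block and oblong_frame_card below 0.008 m and z of block in the frame of oblong_frame between 0.011 and 0.03 m and angle between the x axis of block and the x axis of oblong_frame, either way round below 0.1 rad and angle between block's own z axis and vertical below 0.08 rad and linear speed of block below 0.01 m/s and angular speed of block below 0.1 rad/s and contact force between block and the fingers above 1 N and contact force between block and oblong_frame below 0.1 N); the arm keeps its last pose, push and grip.
It fails at once if the block touches a frame (contact force between block and oblong_frame above 0.5 N or contact force between block and square_frame above 0.5 N).
It fails at once if a bystander is moved more than 30 mm (distance of any of square_block, jar from where it was at the start of the episode above 0.03 m).
It also fails if it takes over 48 s, if anything falls off the work surface, if the arm or the gripper's body presses on something with over 40 N, if the wrist force passes 120 N, or if a joint passes its speed limit or range.

## Working session

There is one attempt and no reset: what is moved stays moved. The work goes in short steps, Python scripts to look and compute and a tool call to move; the robot and the scene stay as the last step left them, time stands still between calls to the robot, and variables do not carry over. Pictures are saved under pics/ and viewed, at most 10 in all, crops included, and the job is handed in when it is done.

Besides the shell and the picture viewer there is one more tool, called after "Emit:" as a command line: name --argument value ..., lists and objects as JSON in quotes. jog_arm: Moves the arm, as the interface text tells. Its arguments: {"type":"object","properties":{"targets":{"type":"array","items":{"type":"object","properties":{"tx":{"type":"number"},"ty":{"type":"number"},"tz":{"type":"number"},"wx":{"type":"number"},"wy":{"type":"number"},"wz":{"type":"number"},"gripper":{"type":"number"}}}},"grip_force":{"type":"number"}},"required":["targets"]}

```bash
mkdir -p pics; ls; python3 - <<'E'
from rig import sensors,camera,calibration
import cv2,numpy as np
for n in("scene","top"):
    p,d=camera(n);cv2.imwrite(f"pics/{n}0.png",p);np.savez(f"pics/{n}0.npz",p=p,d=d)
    print(n,calibration(n),d.min(),d.max())
o=sensors.get_obs();print(o)
E
```

```text
pics
scene {'intrinsics': array([[447.96243012,   0.        , 329.04353482],
       [  0.        , 447.96243012, 203.45839881],
       [  0.        ,   0.        ,   1.        ]]), 'origin': array([1222.23979952,  488.2864441 , 1201.92089638]), 'attitude': array([0.15014229, 0.27714261, 0.82599342, 0.46731589])} 0.0 3618.2449
top {'intrinsics': array([[494.4665954 ,   0.        , 324.58065177],
       [  0.        , 494.4665954 , 199.52408973],
       [  0.        ,   0.        ,   1.        ]]), 'origin': array([ 185.48975662,   37.1177829 , 1355.53412542]), 'attitude': array([-0.07212996,  0.07969982,  0.72853585, -0.67652105])} 0.0 2389.5234
{'time_s': 0.1, 'joints': array([-1.34131100e+00,  3.81138679e-01,  1.29812167e+00, -7.52138944e-07,
        1.46360899e+00, -2.15288511e-01]), 'dq': array([-1.57070671e-04,  5.92592223e-04, -2.99070995e-03, -5.69326118e-06,
        6.56133018e-04, -2.34808462e-04]), 'effort': array([ 2.63148169e-03, -4.38648963e+01, -2.24914366e+01,  7.14152190e-02,
        3.41424427e-02, -4.66100153e-05]), 'eef_pos': array([ 236.58753199, -496.25040827,  238.21546424]), 'tool_rot': array([ 9.75373565e-01,  2.20558384e-01, -4.90504924e-06, -6.38322976e-04]), 'force': array([ 0.17663027, -0.03999729,  0.4157654 ]), 'ft_torque': array([-0.00600163,  0.01517057,  0.03744825]), 'finger_force': 0.0, 'width': 87.66500871524404}
```

View pics/top0.png

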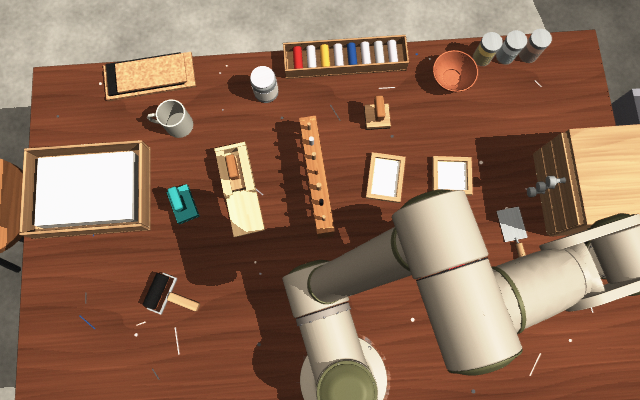

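View pics/scene0.png

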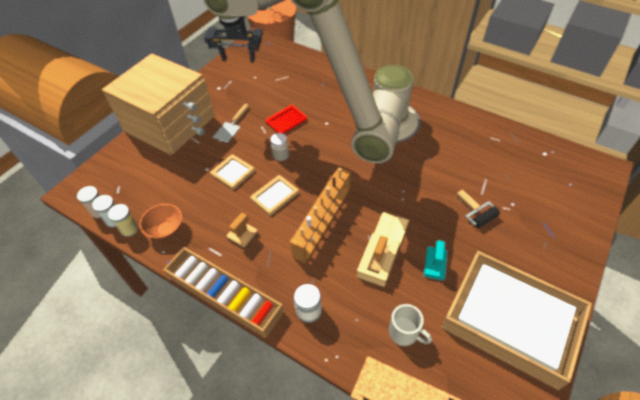

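The top view shows the slide at about (238,190) with the handle at (233,165), the rack at (315,175), the oblong frame at (385,177), the square frame at (452,176), the square block at (378,112) and the white jar at (263,83). The scene view shows the oblong frame at (275,195), a grey-lidded item at (280,147), the red look-alike at (286,120), and the slide at (383,250).

```bash
cat > h.py <<'E'
import cv2,numpy as np
from scipy.spatial.transform import Rotation as R
from rig import calibration
def rays(n,uv):
    c=calibration(n);uv=np.atleast_2d(uv).astype(float);K=c['intrinsics']
    d=np.c_[(uv[:,0]-K[0,2])/K[0,0],-(uv[:,1]-K[1,2])/K[1,1],-np.ones(len(uv))]
    return np.array(c['origin']),R.from_quat(c['attitude']).apply(d)
def plane(n,uv,z):
    o,d=rays(n,uv);return o+d*((z-o[2])/d[:,2])[:,None]
def cloud(n,dep):
    v,u=np.indices(dep.shape);o,d=rays(n,np.c_[u.ravel(),v.ravel()])
    P=(o+d*dep.reshape(-1,1)).reshape(*dep.shape,3);P[dep==0]=np.nan;return P
def rect(xy):
    (c,(a,b),t)=cv2.minAreaRect(np.float32(xy))
    if a<b:a,b,t=b,a,t+90
    return np.round(c,1),round(a,1),round(b,1),round((t+90)%180-90,1)
def blob(mask,seed):
    n,l=cv2.connectedComponents(mask.astype(np.uint8));s=l[seed[1],seed[0]]
    if s==0:
        ys,xs=np.nonzero(l);i=np.argmin((xs-seed[0])**2+(ys-seed[1])**2);s=l[ys[i],xs[i]]
    return l==s
E
python3 - <<'E'
from h import *
for n,S in(("top",dict(handle=(233,165),slide=(245,215),frame=(385,177),sq=(452,176),sqb=(379,105),jar=(263,78))),("scene",dict(handle=(380,243),slide=(393,232),frame=(275,195),sq=(233,172),sqb=(238,224),jar=(280,140)))):
    f=np.load(f"pics/{n}0.npz");p,d=f['p'],f['d'];P=cloud(n,d);Z=P[...,2]
    hsv=cv2.cvtColor(p,cv2.COLOR_BGR2HSV)
    print(n,'table z',np.nanmedian(Z[280:300,200:250] if n=='top' else Z[300:330,420:440]))
    for k,s in S.items():
        print(' ',k,'P',np.round(P[s[1],s[0]],1),'hsv',hsv[s[1],s[0]])
    for k,(lo,hi) in dict(handle=(70,96),sqb=(70,96)).items():
        b=blob((Z>lo)&(Z<hi),S[k]);q=P[b];print(k,'top',b.sum(),rect(q[:,:2]),np.round(q[:,2].max(),1))
    for k in('frame','sq'):
        w=(hsv[...,1]<60)&(hsv[...,2]>150)
        b=blob(w,S[k]);ys,xs=np.nonzero(b);print(k,'card',b.sum(),rect(plane(n,np.c_[xs,ys],8)[:,:2]))
        # whole frame
        b=blob(((Z>5)&(Z<24)),S[k]);print(k,'all',b.sum(),rect(P[b][:,:2]))
    b=blob((Z>4)&(Z<60),S['slide']);print('slide',b.sum(),rect(P[b][:,:2]))
    b=blob((Z>4)&(Z<16),S['slide']);print('slide floor',b.sum(),rect(P[b][:,:2]))
    m=(Z>30)&(Z<160)&(np.abs(P[...,1]-60)<90)&(np.abs(P[...,0]-640)<300)
    np.save(f'pics/{n}P.npy',P)
E
```

```text
top table z -0.5822201143429311
  handle P [571.2 248.   95.8] hsv [ 13 153 219]
  slide P [451.7 234.6   8. ] hsv [ 25  59 250]
  frame P [ 532.2 -163.5    5.2] hsv [150   1 251]
  sq P [ 520.1 -351.6    9.4] hsv [150   1 251]
  sqb P [ 714.5 -155.1   89.5] hsv [ 13 151 223]
  jar P [811.7 156.5 101.1] hsv [  0   3 251]
handle top 173 (array([570.5, 253.6]), 64.4, 24.0, 9.0) 96.0
sqb top 207 (array([ 711.7, -157.2]), 61.5, 24.4, -0.1) 94.8
frame card 886 (array([ 531.7, -162.9]), 105.4, 68.9, -12.5)
frame all 1419 (array([ 533.6, -163.5]), 138.8, 101.2, -11.8)
sq card 5044 (array([ 414.4, -314.2]), 303.3, 186.7, 5.8)
sq all 1202 (array([ 522.4, -352.5]), 113.0, 110.1, 83.6)
slide 2521 (array([530.2, 250.4]), 270.6, 99.5, 8.8)
slide floor 1216 (array([461.9, 236.1]), 130.2, 94.0, 7.2)
scene table z 0.2286929074306272
  handle P [570.1 250.7  97.9] hsv [ 16 173 234]
  slide P [463.9 249.3  14.7] hsv [ 29  66 247]
  frame P [ 529.3 -160.5    7.5] hsv [  0   0 247]
  sq P [ 518.4 -350.7    2.9] hsv [  0   0 247]
  sqb P [ 722.7 -149.4   86.6] hsv [ 15 173 190]
  jar P [ 369.3 -242.1   88.3] hsv [ 15   9 215]
handle top 135 (array([570.7, 255. ]), 67.5, 24.4, 8.2) 95.9
sqb top 191 (array([ 713.5, -154.8]), 62.3, 26.8, -2.4) 94.2
frame card 507 (array([ 528.1, -164.8]), 108.5, 69.0, -12.9)
frame all 912 (array([ 529.1, -166.6]), 139.0, 114.1, -13.4)
sq card 406 (array([ 518.8, -353. ]), 83.7, 80.1, -6.1)
sq all 756 (array([ 521.2, -352.8]), 123.6, 114.2, 83.6)
slide 1788 (array([522.3, 241.9]), 256.8, 101.4, 9.1)
slide floor 615 (array([452.6, 235.1]), 118.4, 91.0, 6.7)
```

Emit:
jog_arm --targets '[{"wz": 8.5,"gripper": -1},{"wz": 8.4},{"tx": 2.46,"ty": -3.84},{"tx": 2.46,"ty": -3.84},{"tx": 2.46,"ty": -3.84},{"tx": 2.46,"ty": -3.84},{"tx": 2.46,"ty": -3.84},{"tx": 2.46,"ty": -3.84},{"tx": 2.46,"ty": -3.84},{"tx": 2.46,"ty": -3.84}]' --grip_force 30

```text
invalid input
```

Emit:
jog_arm --targets '[{"tx": 2.46,"ty": -3.84},{"tx": 2.46,"ty": -3.84},{"tx": 2.46,"ty": -3.84},{"tx": 2.46,"ty": -3.84},{"tx": 2.46,"ty": -3.84},{"tx": 2.46,"ty": -3.84},{"tx": 2.46,"ty": -3.84},{"tx": 2.46,"ty": -3.84},{"tx": 2.46,"ty": -3.84},{}]'

```text
invalid input
```

```bash
cat > st.py <<'E'
from h import *
from rig import sensors
import sys
def st():
    o=sensors.get_obs();r=R.from_quat(o['tool_rot']).as_matrix()
    print('t',o['time_s'],'pos',np.round(o['eef_pos'],1),'yaw',np.degrees(np.arctan2(r[1,0],r[0,0])).round(2),'z',r[:,2].round(4),'F',o['force'].round(1),'w',round(o['width'],1),'ff',round(o['finger_force'],1),'q',np.degrees(o['joints']).round())
    return o,r
def todo(xyz):
    o,r=st();print('tool shift cm to target',np.round(r.T@(np.array(xyz)-o['eef_pos'])/10,2))
if __name__=='__main__':todo([float(a) for a in sys.argv[1:4]])
E
python3 st.py 570.5 254 61
python3 - <<'E'
from h import *
P=np.load('pics/topP.npy');Z=P[...,2]
q=P[(Z>70)&(Z<140)&(np.abs(P[...,1]-40)<80)&(P[...,0]>350)&(P[...,0]<750)];print('rack',rect(q[:,:2]))
E
```

```text
t 0.1 pos [ 236.6 -496.3  238.2] yaw 25.48 z [-3.0e-04  1.2e-03 -1.0e+00] F [ 0.2 -0.   0.4] w 87.7 ff 0.0 q [-77.  22.  74.  -0.  84. -12.]
tool shift cm to target [ 62.42 -53.34  17.81]
rack (array([535.4,  30.4]), 323.1, 46.1, 4.7)
```

Emit:
jog_arm --targets '[{"tx": 0,"ty": 0,"tz": 0,"wx": 0,"wy": 0,"wz": 8.5,"gripper": -1},{"tx": 0,"ty": 0,"tz": 0,"wx": 0,"wy": 0,"wz": 8.4,"gripper": -1},{"tx": 2.46,"ty": -3.84,"tz": 0,"wx": 0,"wy": 0,"wz": 0,"gripper": -1},{"tx": 2.46,"ty": -3.84,"tz": 0,"wx": 0,"wy": 0,"wz": 0,"gripper": -1},{"tx": 2.46,"ty": -3.84,"tz": 0,"wx": 0,"wy": 0,"wz": 0,"gripper": -1},{"tx": 2.46,"ty": -3.84,"tz": 0,"wx": 0,"wy": 0,"wz": 0,"gripper": -1},{"tx": 2.46,"ty": -3.84,"tz": 0,"wx": 0,"wy": 0,"wz": 0,"gripper": -1},{"tx": 2.46,"ty": -3.84,"tz": 0,"wx": 0,"wy": 0,"wz": 0,"gripper": -1},{"tx": 2.46,"ty": -3.84,"tz": 0,"wx": 0,"wy": 0,"wz": 0,"gripper": -1},{"tx": 2.46,"ty": -3.84,"tz": 0,"wx": 0,"wy": 0,"wz": 0,"gripper": -1}]' --grip_force 30

```text
time_s: 1.1
eef_pos: [385.6, -161.5, 238.7]
tool_rot: [0.997, 0.075, -0.0, -0.0]
force: [0.4, 0.0, -0.3]
width: 88.3
finger_force: 0.0
```

Emit:
jog_arm --targets '[{"tx": 2.46,"ty": -3.84,"tz": 0,"wx": 0,"wy": 0,"wz": 0,"gripper": -1},{"tx": 2.46,"ty": -3.84,"tz": 0,"wx": 0,"wy": 0,"wz": 0,"gripper": -1},{"tx": 2.46,"ty": -3.84,"tz": 0,"wx": 0,"wy": 0,"wz": 0,"gripper": -1},{"tx": 2.46,"ty": -3.84,"tz": 0,"wx": 0,"wy": 0,"wz": 0,"gripper": -1},{"tx": 2.46,"ty": -3.84,"tz": 0,"wx": 0,"wy": 0,"wz": 0,"gripper": -1},{"tx": 2.46,"ty": -3.84,"tz": 0,"wx": 0,"wy": 0,"wz": 0,"gripper": -1},{"tx": 2.46,"ty": -3.84,"tz": 0,"wx": 0,"wy": 0,"wz": 0,"gripper": -1},{"tx": 2.46,"ty": -3.84,"tz": 0,"wx": 0,"wy": 0,"wz": 0,"gripper": -1},{"tx": 2.46,"ty": -3.84,"tz": 0,"wx": 0,"wy": 0,"wz": 0,"gripper": -1},{"tx": 0,"ty": 0,"tz": 0,"wx": 0,"wy": 0,"wz": 0,"gripper": -1}]'

```text
time_s: 2.1
eef_pos: [553.4, 215.5, 237.4]
tool_rot: [0.997, 0.077, -0.0, -0.0]
force: [-0.6, 0.3, -0.5]
width: 88.1
finger_force: 0.0
```

```bash
python3 st.py 570.5 254 61
```

```text
t 2.1 pos [553.4 215.5 237.4] yaw 8.84 z [-1.e-03  7.e-04 -1.e+00] F [-0.6  0.3 -0.5] w 88.1 ff 0.0 q [10. 26. 67.  0. 87. 91.]
tool shift cm to target [ 2.3  -3.53 17.65]
```

Emit:
jog_arm --targets '[{"tx": 2.3,"ty": -3.5,"tz": 0,"wx": 0,"wy": 0,"wz": 0,"gripper": -1},{"tx": 0,"ty": 0,"tz": 4,"wx": 0,"wy": 0,"wz": 0,"gripper": -1},{"tx": 0,"ty": 0,"tz": 4,"wx": 0,"wy": 0,"wz": 0,"gripper": -1},{"tx": 0,"ty": 0,"tz": 2,"wx": 0,"wy": 0,"wz": 0,"gripper": -1},{"tx": 0,"ty": 0,"tz": 0,"wx": 0,"wy": 0,"wz": 0,"gripper": -1}]'

```text
time_s: 2.6
eef_pos: [568.7, 248.5, 135.7]
tool_rot: [0.997, 0.075, -0.003, 0.001]
force: [0.2, 0.1, -0.0]
width: 87.9
finger_force: 0.0
```

```bash
python3 st.py 570.5 254 61; python3 - <<'E'
from h import *
from rig import camera
p,d=camera('top');s,e=camera('scene')
v=np.hstack([cv2.resize(p[110:260,180:300],None,fx=3,fy=3),cv2.resize(s[190:340,320:440],None,fx=3,fy=3)]);cv2.imwrite('pics/g1.png',v)
E
```

```text
t 2.6 pos [568.7 248.5 135.7] yaw 8.56 z [-0.0066 -0.0017 -1.    ] F [ 0.2  0.1 -0. ] w 87.9 ff 0.0 q [13. 34. 71. -0. 75. 94.]
tool shift cm to target [ 0.31 -0.52  7.46]
```

View pics/g1.png

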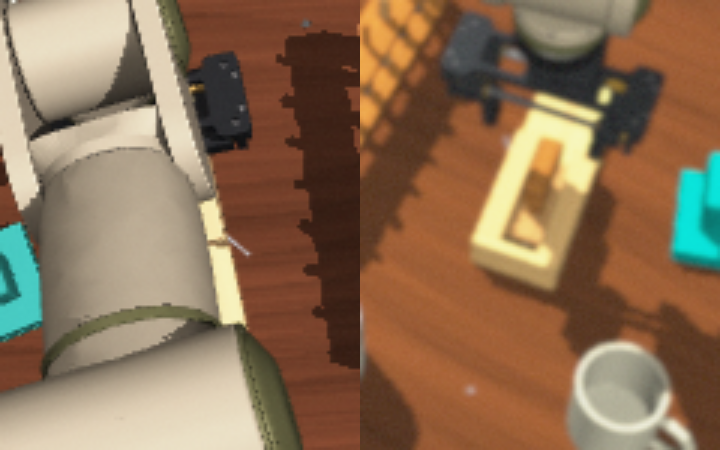

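The left (top) view is blocked by the arm. The right (scene) view shows the fingers straddling the handle line, with the handle at about (545,175), which is consistent with the measured pose.

Emit:
jog_arm --targets '[{"tx": 0.3,"ty": -0.5,"tz": 0,"wx": 0,"wy": 0,"wz": 0,"gripper": -1},{"tx": 0,"ty": 0,"tz": 2.5,"wx": 0,"wy": 0,"wz": 0,"gripper": -1},{"tx": 0,"ty": 0,"tz": 2.5,"wx": 0,"wy": 0,"wz": 0,"gripper": -1},{"tx": 0,"ty": 0,"tz": 2.2,"wx": 0,"wy": 0,"wz": 0,"gripper": -1},{"tx": 0,"ty": 0,"tz": 0,"wx": 0,"wy": 0,"wz": 0,"gripper": -1},{"tx": 0,"ty": 0,"tz": 0,"wx": 0,"wy": 0,"wz": 0,"gripper": -1}]'

```text
time_s: 3.3
eef_pos: [573.2, 255.2, 68.3]
tool_rot: [0.997, 0.075, 0.001, -0.0]
force: [-0.1, 0.3, 0.4]
width: 88.2
finger_force: 0.0
```

```bash
python3 st.py 570.5 254 61
```

```text
t 3.3 pos [573.2 255.2  68.3] yaw 8.59 z [ 2.e-03  6.e-04 -1.e+00] F [-0.1  0.3  0.4] w 88.2 ff 0.0 q [13. 38. 75.  0. 67. 95.]
tool shift cm to target [-0.29  0.08  0.73]
```

Emit:
jog_arm --targets '[{"tx": -0.3,"ty": 0.1,"tz": 0.7,"wx": 0,"wy": 0,"wz": 0,"gripper": -1},{"tx": 0,"ty": 0,"tz": 0,"wx": 0,"wy": 0,"wz": 0,"gripper": -1},{"tx": 0,"ty": 0,"tz": 0,"wx": 0,"wy": 0,"wz": 0,"gripper": 1},{"tx": 0,"ty": 0,"tz": 0,"wx": 0,"wy": 0,"wz": 0,"gripper": 1},{"tx": 0,"ty": 0,"tz": 0,"wx": 0,"wy": 0,"wz": 0,"gripper": 1},{"tx": 0,"ty": 0,"tz": 0,"wx": 0,"wy": 0,"wz": 0,"gripper": 1},{"tx": 0,"ty": 0,"tz": 0,"wx": 0,"wy": 0,"wz": 0,"gripper": 1},{"tx": 0,"ty": 0,"tz": 0,"wx": 0,"wy": 0,"wz": 0,"gripper": 1},{"tx": 0,"ty": 0,"tz": 0,"wx": 0,"wy": 0,"wz": 0,"gripper": 1},{"tx": 0,"ty": 0,"tz": 0,"wx": 0,"wy": 0,"wz": 0,"gripper": 1}]' --grip_force 30

```text
time_s: 4.3
eef_pos: [569.6, 253.4, 59.7]
tool_rot: [0.997, 0.075, -0.0, -0.0]
force: [0.1, 0.4, 0.5]
width: 26.5
finger_force: 0.0
```

```bash
python3 st.py 570.5 254 61
```

```text
t 4.3 pos [569.6 253.4  59.7] yaw 8.59 z [-1.e-04 -0.e+00 -1.e+00] F [0.1 0.4 0.5] w 26.5 ff 0.0 q [13. 39. 76.  0. 65. 95.]
tool shift cm to target [ 0.1  -0.04 -0.13]
```

Emit:
jog_arm --targets '[{"tx": 0,"ty": 0,"tz": 0,"wx": 0,"wy": 0,"wz": 0,"gripper": 1},{"tx": 0,"ty": 0,"tz": 0,"wx": 0,"wy": 0,"wz": 0,"gripper": 1},{"tx": 0,"ty": 0,"tz": 0,"wx": 0,"wy": 0,"wz": 0,"gripper": 1},{"tx": 0,"ty": 0,"tz": 0,"wx": 0,"wy": 0,"wz": 0,"gripper": 1}]'

```text
time_s: 4.7
eef_pos: [569.6, 253.5, 59.7]
tool_rot: [0.997, 0.075, 0.0, -0.0]
force: [-0.0, 0.6, -0.4]
width: 23.6
finger_force: 30.0
```

```bash
python3 st.py 570.5 254 61
```

```text
t 4.7 pos [569.6 253.5  59.7] yaw 8.59 z [ 0.e+00  1.e-04 -1.e+00] F [-0.   0.6 -0.4] w 23.6 ff 30.0 q [13. 39. 76.  0. 65. 95.]
tool shift cm to target [ 0.1  -0.04 -0.13]
```

Emit:
jog_arm --targets '[{"tx": 0,"ty": 0,"tz": -0.25,"wx": 0,"wy": 0,"wz": 0,"gripper": 1},{"tx": 0,"ty": 0,"tz": 0,"wx": 0,"wy": 0,"wz": 0,"gripper": 1},{"tx": -1,"ty": 0,"tz": 0,"wx": 0,"wy": 0,"wz": 0,"gripper": 1},{"tx": -1,"ty": 0,"tz": 0,"wx": 0,"wy": 0,"wz": 0,"gripper": 1},{"tx": -1,"ty": 0,"tz": 0,"wx": 0,"wy": 0,"wz": 0,"gripper": 1},{"tx": -1,"ty": 0,"tz": 0,"wx": 0,"wy": 0,"wz": 0,"gripper": 1},{"tx": 0,"ty": 0,"tz": 0,"wx": 0,"wy": 0,"wz": 0,"gripper": 1}]'

```text
time_s: 5.4
eef_pos: [528.7, 247.4, 62.4]
tool_rot: [0.997, 0.075, -0.001, 0.0]
force: [0.6, -0.6, -1.0]
width: 23.7
finger_force: 30.0
```

```bash
python3 st.py 451 235.5 62
```

```text
t 5.4 pos [528.7 247.4  62.4] yaw 8.6 z [-1.e-03 -2.e-04 -1.e+00] F [ 0.6 -0.6 -1. ] w 23.7 ff 30.0 q [13. 35. 83.  0. 62. 95.]
tool shift cm to target [-7.86  0.02  0.05]
```

Emit:
jog_arm --targets '[{"tx": -1.2,"ty": 0,"tz": 0,"wx": 0,"wy": 0,"wz": 0,"gripper": 1},{"tx": -1.3,"ty": 0,"tz": 0,"wx": 0,"wy": 0,"wz": 0,"gripper": 1},{"tx": -1.3,"ty": 0,"tz": 0,"wx": 0,"wy": 0,"wz": 0,"gripper": 1},{"tx": -1.3,"ty": 0,"tz": 0,"wx": 0,"wy": 0,"wz": 0,"gripper": 1},{"tx": -1.3,"ty": 0,"tz": 0,"wx": 0,"wy": 0,"wz": 0,"gripper": 1},{"tx": -1.3,"ty": 0,"tz": 0,"wx": 0,"wy": 0,"wz": 0,"gripper": 1},{"tx": -1.2,"ty": 0,"tz": 0,"wx": 0,"wy": 0,"wz": 0,"gripper": 1},{"tx": 0,"ty": 0,"tz": 0,"wx": 0,"wy": 0,"wz": 0,"gripper": 1},{"tx": 0,"ty": 0,"tz": 0,"wx": 0,"wy": 0,"wz": 0,"gripper": 1}]'

```text
time_s: 6.3
eef_pos: [442.8, 234.3, 62.5]
tool_rot: [0.997, 0.075, 0.001, -0.0]
force: [-0.4, -0.5, -2.0]
width: 23.7
finger_force: 30.0
```

```bash
python3 st.py 451 235.5 62; python3 - <<'E'
from h import *
from rig import camera
s,e=camera('scene');np.savez('pics/s2.npz',p=s,d=e)
cv2.imwrite('pics/g2.png',cv2.resize(s[150:300,300:460],None,fx=4,fy=4))
E
```

```text
t 6.3 pos [442.8 234.3  62.5] yaw 8.59 z [ 1.2e-03  3.0e-04 -1.0e+00] F [-0.4 -0.5 -2. ] w 23.7 ff 30.0 q [14. 29. 96. -0. 55. 96.]
tool shift cm to target [0.82 0.01 0.06]
```

View pics/g2.png

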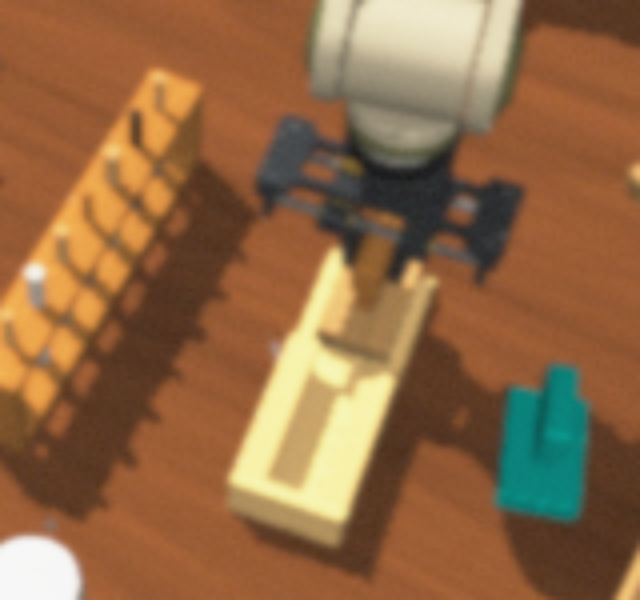

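The crop shows the slab (brown, ending at about (355,345)) out beside the ledge fronts at about (355,365). I'll pull it another 1.5 cm for margin, then lift.

Emit:
jog_arm --targets '[{"tx": -1,"ty": 0,"tz": -0.1,"wx": 0,"wy": 0,"wz": 0,"gripper": 1},{"tx": -0.5,"ty": 0,"tz": -0.2,"wx": 0,"wy": 0,"wz": 0,"gripper": 1},{"tx": 0,"ty": 0,"tz": -1,"wx": 0,"wy": 0,"wz": 0,"gripper": 1},{"tx": 0,"ty": 0,"tz": -2,"wx": 0,"wy": 0,"wz": 0,"gripper": 1},{"tx": 0,"ty": 0,"tz": -3,"wx": 0,"wy": 0,"wz": 0,"gripper": 1},{"tx": 0,"ty": 0,"tz": -3,"wx": 0,"wy": 0,"wz": 0,"gripper": 1},{"tx": 0,"ty": 0,"tz": -3,"wx": 0,"wy": 0,"wz": 0,"gripper": 1},{"tx": 0,"ty": 0,"tz": -3,"wx": 0,"wy": 0,"wz": 0,"gripper": 1},{"tx": 0,"ty": 0,"tz": -2,"wx": 0,"wy": 0,"wz": 0,"gripper": 1},{"tx": 0,"ty": 0,"tz": 0,"wx": 0,"wy": 0,"wz": 0,"gripper": 1}]'

```text
time_s: 7.35
eef_pos: [428.1, 232.2, 238.3]
tool_rot: [0.997, 0.075, 0.003, -0.001]
force: [1.3, -0.6, -1.3]
width: 23.5
finger_force: 30.0
```

```bash
python3 st.py 530.5 -163.5 235
```

```text
t 7.35 pos [428.1 232.2 238.3] yaw 8.59 z [ 0.0061  0.0016 -1.    ] F [ 1.3 -0.6 -1.3] w 23.5 ff 30.0 q [15. 15. 84.  0. 80. 96.]
tool shift cm to target [ 4.21 40.66  0.33]
```

Emit:
jog_arm --targets '[{"tx": 0.4,"ty": 2,"tz": 0,"wx": 0,"wy": 0,"wz": 0,"gripper": 1},{"tx": 0.4,"ty": 3.5,"tz": 0,"wx": 0,"wy": 0,"wz": 0,"gripper": 1},{"tx": 0.4,"ty": 4,"tz": 0,"wx": 0,"wy": 0,"wz": 0,"gripper": 1},{"tx": 0.4,"ty": 4,"tz": 0,"wx": 0,"wy": 0,"wz": 0,"gripper": 1},{"tx": 0.4,"ty": 4,"tz": 0,"wx": 0,"wy": 0,"wz": 0,"gripper": 1},{"tx": 0.4,"ty": 4,"tz": 0,"wx": 0,"wy": 0,"wz": 0,"gripper": 1},{"tx": 0.4,"ty": 4,"tz": 0,"wx": 0,"wy": 0,"wz": 0,"gripper": 1},{"tx": 0.4,"ty": 4,"tz": 0,"wx": 0,"wy": 0,"wz": 0,"gripper": 1},{"tx": 0.4,"ty": 4,"tz": 0,"wx": 0,"wy": 0,"wz": 0,"gripper": 1},{"tx": 0.4,"ty": 4,"tz": 0,"wx": 0,"wy": 0,"wz": 0,"gripper": 1}]'

```text
time_s: 8.35
eef_pos: [522.5, -134.4, 234.2]
tool_rot: [0.997, 0.075, -0.001, -0.0]
force: [0.1, -0.1, -2.7]
width: 23.7
finger_force: 30.0
```

Emit:
jog_arm --targets '[{"tx": 0.2,"ty": 2.5,"tz": 0,"wx": 0,"wy": 0,"wz": 0,"gripper": 1},{"tx": 0,"ty": 0,"tz": 0,"wx": 0,"wy": 0,"wz": 5,"gripper": 1},{"tx": 0,"ty": 0,"tz": 0,"wx": 0,"wy": 0,"wz": 5.5,"gripper": 1},{"tx": 0,"ty": 0,"tz": 0,"wx": 0,"wy": 0,"wz": 5.5,"gripper": 1},{"tx": 0,"ty": 0,"tz": 0,"wx": 0,"wy": 0,"wz": 5.2,"gripper": 1},{"tx": 0,"ty": 0,"tz": 0,"wx": 0,"wy": 0,"wz": 0,"gripper": 1},{"tx": 0,"ty": 0,"tz": 0,"wx": 0,"wy": 0,"wz": 0,"gripper": 1},{"tx": 0,"ty": 0,"tz": 0,"wx": 0,"wy": 0,"wz": 0,"gripper": 1}]'

```text
time_s: 9.15
eef_pos: [528.4, -157.2, 234.9]
tool_rot: [0.994, -0.109, -0.0, -0.0]
force: [0.4, 0.1, -1.0]
width: 23.8
finger_force: 30.0
```

```bash
python3 st.py 530.5 -163.5 115; python3 - <<'E'
from h import *
from rig import camera
s,e=camera('scene');np.savez('pics/s3.npz',p=s,d=e)
p,d=camera('top');np.savez('pics/t3.npz',p=p,d=d)
cv2.imwrite('pics/g3.png',np.hstack([cv2.resize(s[90:240,200:350],None,fx=2.6,fy=2.6),cv2.resize(p[100:250,320:470],None,fx=2.6,fy=2.6)]))
E
```

```text
t 9.15 pos [ 528.4 -157.2  234.9] yaw -12.51 z [-5.e-04  3.e-04 -1.e+00] F [ 0.4  0.1 -1. ] w 23.8 ff 30.0 q [-29.  22.  75.   0.  83.  74.]
tool shift cm to target [ 0.35  0.57 11.99]
```

View pics/g3.png

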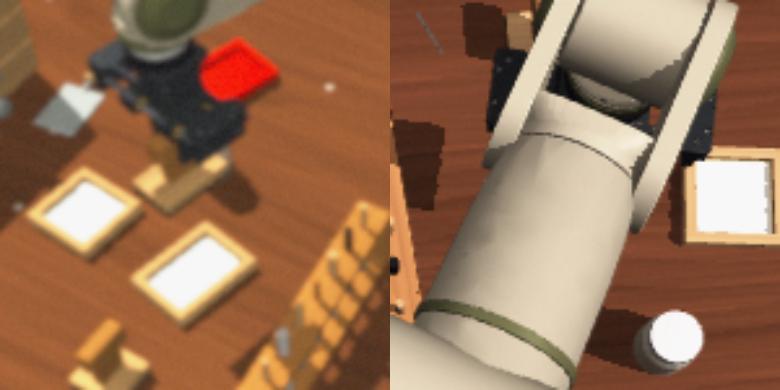

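The scene crop (left) shows the block held level, its slab at about (185,180), with the oblong frame at (195,272) just below it. The top view (right) is blocked by the arm. Next I correct the sideways offset and descend part way.

Emit:
jog_arm --targets '[{"tx": 0.3,"ty": 0.6,"tz": 2,"wx": 0,"wy": 0,"wz": 0,"gripper": 1},{"tx": 0,"ty": 0,"tz": 3,"wx": 0,"wy": 0,"wz": 0,"gripper": 1},{"tx": 0,"ty": 0,"tz": 3,"wx": 0,"wy": 0,"wz": 0,"gripper": 1},{"tx": 0,"ty": 0,"tz": 3,"wx": 0,"wy": 0,"wz": 0,"gripper": 1},{"tx": 0,"ty": 0,"tz": 2,"wx": 0,"wy": 0,"wz": 0,"gripper": 1},{"tx": 0,"ty": 0,"tz": 0,"wx": 0,"wy": 0,"wz": 0,"gripper": 1},{"tx": 0,"ty": 0,"tz": 0,"wx": 0,"wy": 0,"wz": 0,"gripper": 1},{"tx": 0,"ty": 0,"tz": 0,"wx": 0,"wy": 0,"wz": 0,"gripper": 1}]'

```text
time_s: 10.05
eef_pos: [530.8, -164.1, 106.7]
tool_rot: [0.994, -0.11, 0.001, 0.001]
force: [0.6, 0.0, -1.4]
width: 23.7
finger_force: 30.0
```

```bash
python3 st.py 530.5 -163.5 70; python3 - <<'E'
from h import *
from rig import camera
s,e=camera('scene');np.savez('pics/s4.npz',p=s,d=e)
cv2.imwrite('pics/g4.png',cv2.resize(s[130:230,220:340],None,fx=6,fy=6,interpolation=cv2.INTER_CUBIC))
E
```

```text
t 10.05 pos [ 530.8 -164.1  106.7] yaw -12.6 z [ 0.0023 -0.0013 -1.    ] F [ 0.6  0.  -1.4] w 23.7 ff 30.0 q [-29.  30.  85.   0.  65.  73.]
tool shift cm to target [-0.05 -0.06  3.67]
```

View pics/g4.png

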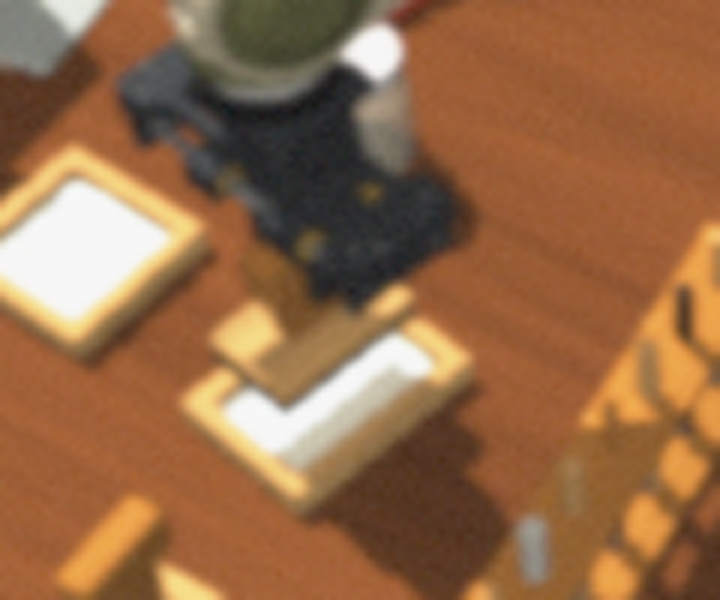

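The crop shows the slab's upper corners at about (212,340), (285,390) and (414,291), and the frame's rim corners at about (183,400), (305,492) and (473,352). I convert these to world points and compare.

```bash
python3 - <<'E'
from h import *
f=lambda L:np.array(L)/6.+[220,130]-.4
S=plane('scene',f([(212,340),(285,390),(414,291)]),106.7-51.7+20)[:,:2]
F=plane('scene',f([(183,400),(305,492),(473,352)]),16)[:,:2]
for n,q,L,W in(('slab',S,96,60),('frame',F,132,96)):
    e=q[2]-q[1];a=q[0]-q[1];print(n,'L',np.hypot(*e).round(1),'W',np.hypot(*a).round(1),'yawL',np.degrees(np.arctan2(*e[::-1])).round(1),'centre',((q[0]+q[2])/2).round(1))
g=np.load('pics/s4.npz');P=cloud('scene',g['d'])
b=(P[...,2]>66)&(P[...,2]<84)&(abs(P[...,0]-530)<80)&(abs(P[...,1]+164)<60);b=blob(b,(275,186));print('slab cloud',b.sum(),rect(P[b][:,:2]),np.nanmedian(P[b][:,2]))
c=cv2.cvtColor(np.load('pics/scene0.npz')['p'],cv2.COLOR_BGR2HSV)
w=blob((c[...,1]<90)&(c[...,2]>150),(275,195));ys,xs=np.nonzero(w);print('card',rect(plane('scene',np.c_[xs,ys],8)[:,:2]))
E
```

```text
slab L 94.1 W 54.6 yawL 167.5 centre [ 530.3 -163.4]
frame L 130.5 W 97.2 yawL 169.1 centre [ 525.6 -164.5]
slab cloud 297 (array([ 531.7, -161.9]), 96.8, 62.9, -11.7) 74.99710470098921
card (array([ 528.1, -164.8]), 112.4, 72.9, -12.1)
```

Emit:
jog_arm --targets '[{"tx": -0.2,"ty": 0,"tz": 1,"wx": 0,"wy": 0,"wz": 0,"gripper": 1},{"tx": 0,"ty": 0,"tz": 1,"wx": 0,"wy": 0,"wz": 0,"gripper": 1},{"tx": 0,"ty": 0,"tz": 0.5,"wx": 0,"wy": 0,"wz": 0,"gripper": 1},{"tx": 0,"ty": 0,"tz": 0.2,"wx": 0,"wy": 0,"wz": 0,"gripper": 1},{"tx": 0,"ty": 0,"tz": 0,"wx": 0,"wy": 0,"wz": 0,"gripper": 1},{"tx": 0,"ty": 0,"tz": 0,"wx": 0,"wy": 0,"wz": 0,"gripper": 1},{"tx": 0,"ty": 0,"tz": 0,"wx": 0,"wy": 0,"wz": 0,"gripper": 1}]'

```text
time_s: 10.8
eef_pos: [528.3, -163.4, 78.5]
tool_rot: [0.994, -0.11, 0.0, 0.0]
force: [0.1, 0.2, -1.4]
width: 23.3
finger_force: 30.0
```

```bash
python3 st.py 528.3 -164.2 72; python3 - <<'E'
from h import *
from rig import camera
s,e=camera('scene');np.savez('pics/s5.npz',p=s,d=e)
cv2.imwrite('pics/g5.png',cv2.resize(s[150:230,235:315],None,fx=7.5,fy=7.5,interpolation=cv2.INTER_CUBIC))
E
```

```text
t 10.8 pos [ 528.3 -163.4   78.5] yaw -12.61 z [ 5.e-04 -3.e-04 -1.e+00] F [ 0.1  0.2 -1.4] w 23.3 ff 30.0 q [-29.  32.  87.   0.  61.  73.]
tool shift cm to target [0.01 0.07 0.65]
```

View pics/g5.png

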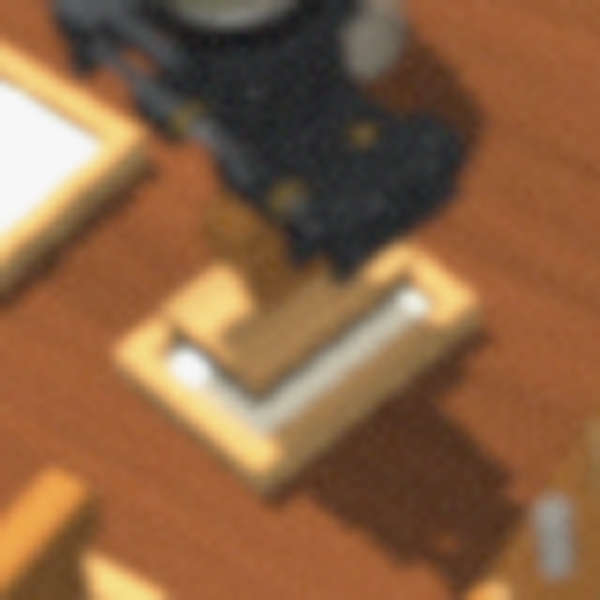

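```bash
python3 - <<'E'
from h import *
f=lambda L:np.array(L)/7.5+[235,150]-.4
Rz=R.from_euler('z',-12.5,degrees=True).as_matrix()
c=np.array([529.3,-163.6,0])
K=np.array([(48,-30),(48,30),(-48,30),(-48,-30)])
from rig import calibration
def proj(X):
    k=calibration('scene');q=R.from_quat(k['attitude']).inv().apply(X-k['origin']);M=k['intrinsics']
    return np.c_[M[0,0]*q[:,0]/-q[:,2]+M[0,2],-M[1,1]*q[:,1]/-q[:,2]+M[1,2]]
def px(w,h,z,c):
    X=np.array([(w,-h,z),(w,h,z),(-w,h,z),(-w,-h,z)],float)@Rz.T+c
    return ((proj(X)+.4-[235,150])*7.5).round()
print('block bottom expected',px(48,30,26.8,c).tolist())
print('block top',px(48,30,46.8,c).tolist())
print('frame outer expected at (530.5,-163.6)',px(66,48,16,np.array([530.5,-163.6,0])).tolist())
for n,L,z in(('block',[(175,335),(257,398),(412,275)],26.8),('frame',[(115,352),(265,470),(480,303)],16)):
    q=plane('scene',f(L),z)[:,:2];print(n,q.round(1).tolist(),((q[0]+q[2])/2).round(1),np.hypot(*(q[2]-q[1])),np.hypot(*(q[0]-q[1])))
g=np.load('pics/s5.npz')
I=cv2.resize(g['p'][150:230,235:315],None,fx=7.5,fy=7.5,interpolation=cv2.INTER_CUBIC)
for q,col in((px(48,30,26.8,c),(255,0,0)),(px(48,30,46.8,c),(255,255,0)),(px(66,48,16,np.array([530.5,-163.6,0])),(0,255,0)),(px(54,36,16,np.array([530.5,-163.6,0])),(0,255,0))):
    cv2.polylines(I,[np.int32(q)],True,col,1)
cv2.imwrite('pics/g6.png',I)
E
```

```text
block bottom expected [[167.0, 337.0], [257.0, 411.0], [417.0, 286.0], [327.0, 216.0]]
block top [[161.0, 309.0], [252.0, 383.0], [413.0, 258.0], [322.0, 187.0]]
frame outer expected at (530.5,-163.6) [[112.0, 355.0], [255.0, 475.0], [474.0, 301.0], [330.0, 190.0]]
block [[567.1, -200.8], [576.9, -148.9], [484.9, -129.5]] [ 526.  -165.1] 94.044155966198 52.8361993509047
frame [[582.5, -224.5], [601.0, -128.8], [475.8, -99.6]] [ 529.2 -162. ] 128.53231312708277 97.46528299730042
```

View pics/g6.png

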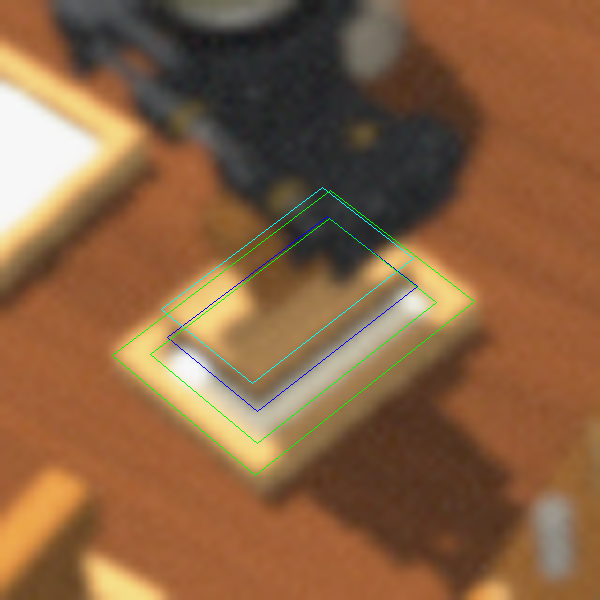

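The overlay shows that block and frame agree with the computed outlines to about 2–3 mm, with the rim corner at (265,475) against the drawn (255,475). I do the final descent of 6 mm.

Emit:
jog_arm --targets '[{"tx": 0,"ty": 0,"tz": 0.3,"wx": 0,"wy": 0,"wz": 0,"gripper": 1},{"tx": 0,"ty": 0,"tz": 0.3,"wx": 0,"wy": 0,"wz": 0,"gripper": 1},{"tx": 0,"ty": 0,"tz": 0,"wx": 0,"wy": 0,"wz": 0,"gripper": 1},{"tx": 0,"ty": 0,"tz": 0,"wx": 0,"wy": 0,"wz": 0,"gripper": 1},{"tx": 0,"ty": 0,"tz": 0,"wx": 0,"wy": 0,"wz": 0,"gripper": 1},{"tx": 0,"ty": 0,"tz": 0,"wx": 0,"wy": 0,"wz": 0,"gripper": 1},{"tx": 0,"ty": 0,"tz": 0,"wx": 0,"wy": 0,"wz": 0,"gripper": 1}]'

```text
time_s: 11.55
eef_pos: [528.2, -163.4, 72.3]
tool_rot: [0.994, -0.11, 0.0, 0.0]
force: [0.2, 0.3, -1.0]
width: 24.0
finger_force: 30.0
```

```bash
python3 st.py 528.3 -163.4 71.7; python3 -c "
from rig import sensors,env
o=sensors.get_obs()
p=o['eef_pos']
assert abs(p[2]-72)<4 and o['finger_force']>5
print(env.hand_in())"
```

```text
t 11.55 pos [ 528.2 -163.4   72.3] yaw -12.62 z [ 1.e-04 -0.e+00 -1.e+00] F [ 0.2  0.3 -1. ] w 24.0 ff 30.0 q [-29.  32.  87.   0.  60.  73.]
tool shift cm to target [ 0.01 -0.    0.06]
the job is handed in; nothing more can be done
None
```

I handed the job in with the oblong block held level and still over the oblong pocket's card, its printing face about 12 mm above it and centred to within about 3 mm by my measurements; the hand-in gave no verdict.

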